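Cure gadget boxes under the UV bar

TASK

Cure the windows of all the plywood gadget boxes: turn the lamp driver's orange dial to 4, then slide each box lengthwise along the guide channel, window up, under the white lamp bar from the green-marked end to the other; a box may cross the line of the bar only beneath it, and the dial stays on 4 until all are through. Lay each cured box flat, window up, in its own pocket of the blue tray, and once all have been through turn the dial back to 0. Leave the screwdriver, multimeter, spray bottle and pencil case where they are.

Things in the scene. Friction and masses are not known exactly. Their poses are not given: they have to be found in the camera images.
- box_a: Plywood gadget box 120 (own x) x 56 (own y) x 44 mm high (own z), 0.16 kg, black display window in its top face and two red buttons beside it. Origin: centre of its underside, z out through the window face. May be absent (None).
- box_b: Plywood gadget box 120 (own x) x 56 (own y) x 44 mm high (own z), 0.16 kg, black display window in its top face and two yellow buttons beside it. Origin: centre of its underside, z out through the window face. May be absent (None).
- box_c: Plywood gadget box 120 (own x) x 56 (own y) x 44 mm high (own z), 0.16 kg, black display window in its top face and two blue buttons beside it. Origin: centre of its underside, z out through the window face. May be absent (None).
- station: Fixed curing station: base plate 116 (x) x 340 (y) x 12 mm high with a straight open-ended channel along its own y, 64 mm wide inside, between two dark walls 10 mm thick whose tops are 26 mm above the table. Own +y end (green mark) is the entry, -y the exit. Origin: centre of underside.
- lamp (a point): Centre of the channel floor right under the lamp bar, 12 mm above the table; axes as the station's (y along the channel towards the entry). The white bar, 130 (x) x 40 (y) mm, stands on grey posts (16 x 34 mm, at x = +-53 mm): underside 66 mm, top 86 mm above the table.
- driver: Fixed grey lamp driver, 125 x 125 x 45 mm high, with the dial on top and digits 0 (green) to 6 (white) round it. Origin: centre of underside.
- dial (a joint): Dial angle in rad: 0 at digit 0, 0.4 a digit (4 is 1.6), up to 2.4 at digit 6; grows clockwise seen from above. At value q the dial's bar (and its white pointer) points along the driver's own direction 1.2 - q rad, counted anticlockwise from the driver's +x. Stiff; stays where it is left.
- dial_grip (a point): On the dial's vertical axis, at the middle height of its orange grip bar (56 long x 14 wide x 28 mm high, from 57 to 85 mm above the table); turns with the dial, own x along the bar to the pointer.
- tray: Fixed blue tray 305 (x) x 150 (y) x 20 mm high, walls and floor 5 mm thick, two low dividers making three pockets side by side along its own x, centres at x = -100, 0 and 100 mm, each about 95 (x) x 140 mm (y). Origin: centre of underside.
- screwdriver: Yellow-handled screwdriver 170 mm long lying on the table; bystander.
- meter: Yellow multimeter 150 x 78 x 36 mm; bystander. Origin: centre of underside.
- spray: Upright bottle 130 mm high, 54 mm diameter; bystander. Origin: centre of underside.
- case: Grey pencil case 190 x 70 x 50 mm; bystander. Origin: centre of underside.
Things that resemble listed ones, but are neither listed nor needed, are in the scene too. What is shaped like the box_a but pink is not meant.

How it is judged (in metres and radians):
On the way, in this order (a step that is already met when the one before it is completed fails the run):
1. the dial is on 4, with every box still on the entry side (value of joint dial between 1.47 and 1.73 rad and velocity of joint dial between -0.1 and 0.1 rad/s and y of each of box_a, box_b, box_c in the frame of lamp above 0.03 m), for 0.3 s.
2. every box has passed under the bar to the exit side, with the dial still on 4 (value of joint dial between 1.47 and 1.73 rad and y of each of box_a, box_b, box_c in the frame of lamp below -0.06 m), for 0.2 s.
At the end, for the whole second after the job is handed in: Every box present lies flat at rest on the tray floor in a pocket of its own (within 6 mm of the floor, tilt under 0.1 rad, window up), and the dial is within 0.13 rad of 0 (x of box_a in the frame of tray between -0.135 and 0.135 m and y of box_a in the frame of tray between -0.045 and 0.045 m and z of box_a in the frame of tray between -0.001 and 0.011 m and angle between each of box_a, box_b, box_c's own z axis and vertical below 0.1 rad and linear speed of each of box_a, box_b, box_c below 0.03 m/s and x of box_b in the frame of tray between -0.135 and 0.135 m and y of box_b in the frame of tray between -0.045 and 0.045 m and z of box_b in the frame of tray between -0.001 and 0.011 m and x of box_c in the frame of tray between -0.135 and 0.135 m and y of box_c in the frame of tray between -0.045 and 0.045 m and z of box_c in the frame of tray between -0.001 and 0.011 m and value of joint dial below 0.13 rad); the robot touches nothing.
It fails at once if a box crosses the line of the lamp bar other than in the channel under the bar ((y of box_a in the frame of lamp between -0.02 and 0.02 m and (x of box_a in the frame of lamp above 0.03 m or x of box_a in the frame of lamp below -0.03 m or z of box_a in the frame of lamp above 0.03 m)) or (y of box_b in the frame of lamp between -0.02 and 0.02 m and (x of box_b in the frame of lamp above 0.03 m or x of box_b in the frame of lamp below -0.03 m or z of box_b in the frame of lamp above 0.03 m)) or (y of box_c in the frame of lamp between -0.02 and 0.02 m and (x of box_c in the frame of lamp above 0.03 m or x of box_c in the frame of lamp below -0.03 m or z of box_c in the frame of lamp above 0.03 m))).
It fails at once if a box is under the bar with its window not up ((y of box_a in the frame of lamp between -0.03 and 0.03 m and angle between box_a's own z axis and vertical above 0.3 rad) or (y of box_b in the frame of lamp between -0.03 and 0.03 m and angle between box_b's own z axis and vertical above 0.3 rad) or (y of box_c in the frame of lamp between -0.03 and 0.03 m and angle between box_c's own z axis and vertical above 0.3 rad)).
It fails at once if a bystander is moved by more than 40 mm (distance of any of screwdriver, meter, spray, case from where it was at the start of the episode above 0.04 m).
Of box_a, box_b, box_c only 2 to 3 are there at a start; the rules pass over those that are not, and their reading is None.
At some moment in a run one of box_a, box_b, box_c may be knocked a few centimetres aside while the robot is not near it.
It also fails if it takes over 210 s, if anything falls off the work surface, if the arm or the gripper's body presses on something with over 40 N, if the wrist force passes 120 N, or if a joint passes its speed limit or range.

ROBOT

A 7-joint arm with a two-finger parallel gripper is mounted at the origin on the work surface. World frame = base frame: x ahead of the robot, y to its left, z up, the work surface at z = 0. Lengths are in m, angles in degrees, forces in N, time in s.
With the tool pointing down it reaches from about 0.4 to 0.875 m from the base axis. Payload 6.5 kg.
Tool frame: the origin (TCP) lies on the front face of the gripper's body, between the roots of the fingers; the fingertips stand 73 mm ahead of it and the grasp point (between the pads) lies 54 mm ahead of it; z points along the fingers, y is the line along which they close (so a half turn about z gives the same grasp; the last joint's range is limited). The gripper opens to 85 mm and grips with 20 to 120 N. Pads are 22 mm wide; open, the fingers measure 114 mm over their backs; the gripper's body (76 mm by 85 mm) begins 54 mm behind the grasp point. The pads swing forward as they close: fully open they stand 13 mm farther back than shut.
Start: joints at [-80.34, 30.733, -0.252, 88.115, 0.149, 61.152, -4.079], TCP at [0.151, 0.632, 0.304] pointing down, gripper open.
Joint ranges: [-154.64, 154.64], [-21.42, 123.67], [-72.66, 72.17], [13.99, 137.28], [-74.86, 254.86], [10.95, 109.41], [-158.01, 158.01]. Speed limits (degrees/s): [136.94, 136.94, 180, 180, 180, 180, 180].

INTERFACE

Orientations are given as [roll, pitch, yaw] about the fixed x, y, z axes, in that order (R = Rz(yaw) Ry(pitch) Rx(roll)).
In Python, from cell import env gives the robot as it stands.
- The arm moves only by the tool send_rows, never from a script. Its argument "plan" is a list of rows, each a list of 7 numbers: the turn, a rotation vector about the world's x, y, z in degrees, then the shift along the world's x, y, z in cm, then the finger opening in cm, from 0 to 8.54. A call has 1 to 20 rows; each row shifts and turns the commanded pose from where the row before left it; what a row does not reach is not made up. A row lasts 1/12 s, in which the tool goes at most 41.7 mm and 7.16 degrees, less where a joint would pass 70% of its speed; a pose out of reach is approached as far as the arm can. A call is refused whole if a number of a shift passes 4.17 or a number of a turn 7.16, either way. A call with a gripper value outside its range is refused whole. The fingers move at their own pace and stop on an object; "grip_force" is the grip in N (left out, the last holds). Time passes only in rows, so rows that do not move let the fingers close. It gives the time, the measured TCP pose, the force, the opening and the grip force at its end, in the units of the state.
- env.sense(): the state, without advancing time (a new reading comes with each control period).
- env.grab_frame(name): name is "scene" or "top" or "wrist"; returns a dict with "img" (384x512x3 uint8, red, green, blue), "z_map" (384x512 float32, m along the optical axis (not along the pixel's ray), 0 where there is no reading), "fovy" (degrees; the focal length in pixels is half the picture's height over the tangent of half this angle, whatever the lens; pixels are square), "cx", "cy" (the principal point, pixels), "pose" (4x4, takes a point from camera to world coordinates). Camera axes: x right, y down, z forward; pixel columns grow to the right and rows downward; lengths in m; the calibration is good to about 2 mm. The wrist camera is an equidistant fisheye: a pixel r from the principal point sees the ray r / f radians off the axis. A picture is of the moment at which its call begins.
- env.job_done(): hands the job in; it is judged then, once.
The state is a dict: "time": time; "joint_positions": joint angles; "dq": joint speeds; "joint_efforts": joint torques, N m; "position": TCP position; "eef_rot": TCP orientation; "contact_force": force on the tool from outside, world axes, zero at the start; "wrist_torque": the same for the moment, N m; "width": finger opening in m; "finger_force": force on a finger pad.
Only numpy, scipy, OpenCV 4.12 (cv2) and the standard library are available. Lean on these libraries where they do the work, as an engineer would, in place of code of your own. Each camera call takes 0.05 s, during which the arm holds its last target. There are 200 camera calls.

## Working session

There is one attempt and no reset: what is moved stays moved. The work goes in short steps, Python scripts to look and compute and a tool call to move; the robot and the scene stay as the last step left them, time stands still between calls to the robot, and variables do not carry over. Pictures are saved under pics/ and viewed, at most 14 in all, crops included, and the job is handed in when it is done.

Besides the shell and the picture viewer there is one more tool, called after "Call:" as name([rows], argument=value, ...), one row to a line, values as JSON. send_rows: Moves the arm, as the interface text tells. Its arguments: {"type":"object","properties":{"plan":{"type":"array"},"grip_force":{"type":"number"}},"required":["plan"]}

```bash
mkdir -p pics; ls
python3 - <<'E'
from cell import env
import cv2,numpy as np
s=env.sense();print(s)
for n in ['scene','top']:
    f=env.grab_frame(n);np.savez(f'{n}0.npz',**f)
    print(n,f['fovy'],f['cx'],f['cy'],np.round(f['pose'],3).tolist())
    cv2.imwrite(f'pics/{n}0.png',cv2.resize(f['img'][:,:,::-1],(800,600),interpolation=cv2.INTER_CUBIC))
E
```

```text
pics
{'time': 0.0, 'joint_positions': array([-80.33840685,  30.77830578,  -0.25542107,  88.17152766,
         0.1466857 ,  61.15074965,  -4.07700242]), 'dq': array([-0.02562766, -0.04775217,  0.03009379,  0.02853155, -0.04160549,
       -0.10941765, -0.04619594]), 'joint_efforts': array([-1.65970318e-04, -5.83410823e+01,  1.04851607e+00, -2.59107774e+01,
        1.24137173e-02,  9.43137333e-03, -2.49740452e-06]), 'position': array([0.15110906, 0.63166763, 0.30299798]), 'eef_rot': array([-1.79899837e+02,  4.78710169e-03,  1.66551859e+02]), 'contact_force': array([ 0.73422349,  0.03405925, -0.49435942]), 'wrist_torque': array([-0.01646111, -0.0014784 , -0.03879034]), 'finger_force': 0.0, 'width': 0.08543009831731371}
scene 55.25114405450066 259.1969692738499 189.22405173743687 [[-0.05, 0.856, -0.515, 1.145], [0.999, 0.039, -0.031, 0.058], [-0.006, -0.516, -0.856, 1.051], [0.0, 0.0, 0.0, 1.0]]
top 44.358121013056696 253.83637312535137 189.96535083736413 [[0.029, -0.983, 0.183, 0.252], [-1.0, -0.03, -0.006, 0.031], [0.012, -0.182, -0.983, 1.519], [0.0, 0.0, 0.0, 1.0]]
```

View pics/scene0.png

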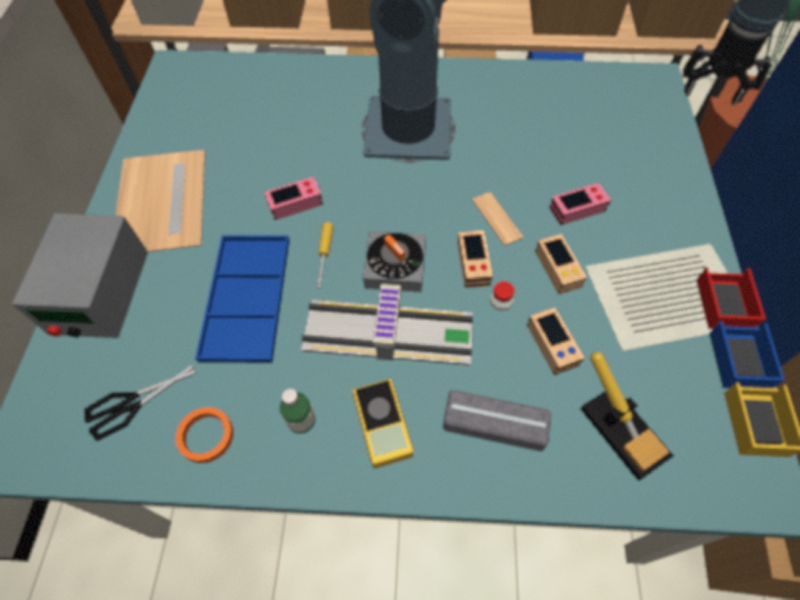

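View pics/top0.png

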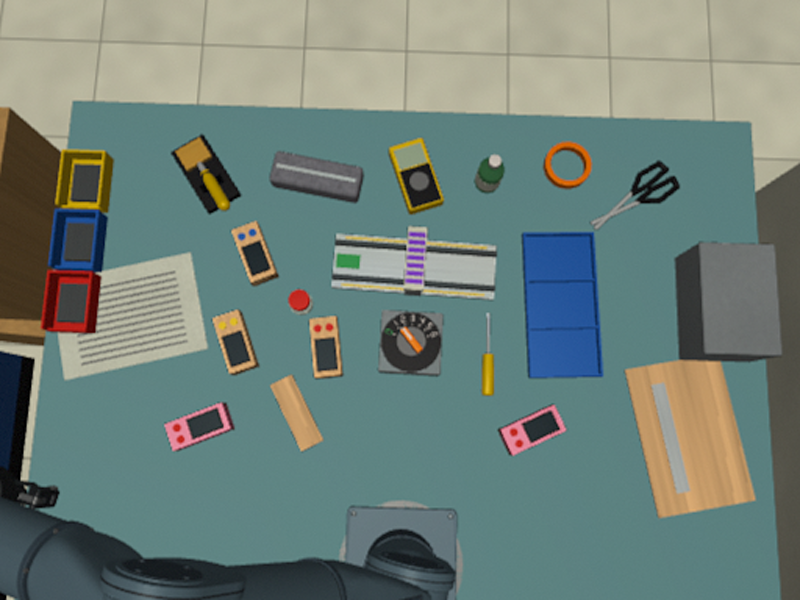

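Top view (800×600 px): three plywood boxes, red-button at (325,347), yellow at (236,342) and blue at (254,253). The pink look-alikes at (198,427) and (532,430) and the plain slat at (297,412) don't fit the description. Station is at (414,265) with its green entry mark at (348,261), dial at (411,342), and tray at (562,305).

```bash
cat > h.py <<'E'
import numpy as np,cv2
def rays(f):
    H,W=f['img'].shape[:2];F=H/2/np.tan(np.radians(float(f['fovy']))/2)
    u,v=np.meshgrid(np.arange(W),np.arange(H));return np.dstack([(u-f['cx'])/F,(v-f['cy'])/F,np.ones_like(u)])
def cloud(f):
    P=f['pose'];return (rays(f)*f['z_map'][...,None])@P[:3,:3].T+P[:3,3]
def plane(f,h):
    P=f['pose'];d=rays(f)@P[:3,:3].T;return P[:3,3]+d*((h-P[2,3])/d[...,2])[...,None]
def hsv(f): return cv2.cvtColor(f['img'],cv2.COLOR_RGB2HSV)
def rect(p):
    (x,y),(w,h),a=cv2.minAreaRect((p[:,:2]*1000).astype(np.float32))
    if w<h:w,h,a=h,w,a+90
    return f'c=({x:.1f},{y:.1f}) {w:.1f}x{h:.1f} long-axis {((a+90)%180)-90:.1f}deg'
def big(m):
    n,l,s,c=cv2.connectedComponentsWithStats(m.astype(np.uint8));
    return l==1+np.argmax(s[1:,4])
E
python3 - <<'E'
from h import *
T=dict(np.load('top0.npz'));S=dict(np.load('scene0.npz'))
# seed 800x600 px in (top,scene); half window px
seeds={'a':((325,347),(475,257)),'b':((236,342),(560,263)),'c':((254,253),(555,339))}
for n,ss in seeds.items():
  for f,(u,v) in zip((T,S),ss):
    C=cloud(f);u,v=int(u/1.5625),int(v/1.5625);m=np.zeros(C.shape[:2],bool);m[v-32:v+33,u-32:u+33]=1
    m=big(m&(C[...,2]>.035)&(C[...,2]<.06));q=hsv(f)[m&(hsv(f)[...,1]>150)]
    print(n,rect(plane(f,.044)[m]),'z',np.round(np.median(C[m][:,2]),4),m.sum())
def rep(n,f,box,zr,pl,col=None):
    C=cloud(f);u0,v0,u1,v1=[int(k/1.5625) for k in box];m=np.zeros(C.shape[:2],bool);m[v0:v1,u0:u1]=1
    if zr:m&=(C[...,2]>zr[0])&(C[...,2]<zr[1])
    if col:
        m&=cv2.inRange(hsv(f),*map(np.array,col))>0
    m=big(m);print(n,rect(plane(f,pl)[m]),'zmed',np.round(np.median(C[m][:,2]),4),m.sum())
rep('bar T',T,(395,220,440,300),(.074,.1),.086);rep('bar S',S,(365,275,410,365),(.074,.1),.086)
rep('drv T',T,(370,300,455,385),(.036,.054),.045);rep('drv S',S,(350,225,435,300),(.036,.054),.045)
for n,f,b in(('dial T',T,(370,300,455,385)),('dial S',S,(350,225,435,300))): rep(n,f,b,(.072,.1),.085,((3,150,120),(18,255,255)))
rep('stn T',T,(325,228,505,305),(.006,.04),.02);rep('stn S',S,(295,290,480,370),(.006,.04),.02)
rep('green T',T,(325,240,370,275),None,.012,((50,120,60),(75,255,255)));rep('green S',S,(430,320,480,350),None,.012,((50,120,60),(75,255,255)))
rep('tray T',T,(510,220,615,390),None,.02,((105,120,50),(125,255,255)));rep('tray S',S,(185,225,300,370),None,.02,((105,120,50),(125,255,255)))
rep('case T',T,(260,140,375,210),(.015,.07),.05);rep('meter T',T,(380,130,450,220),(.015,.07),.036)
rep('spray T',T,(470,145,510,200),(.015,.2),.13)
rep('scrd T',T,(475,305,505,405),(.007,.2),.02)
rep('button T',T,(280,280,318,315),(.007,.2),.02)
E
```

```text
a c=(422.1,163.5) 120.3x56.4 long-axis 7.6deg z 0.0438 676
a c=(428.6,165.6) 124.5x57.0 long-axis 7.8deg z 0.0442 514
b c=(427.1,347.6) 120.7x57.6 long-axis 21.8deg z 0.0435 689
b c=(434.7,349.1) 125.5x61.9 long-axis 20.6deg z 0.0443 545
c c=(613.7,320.2) 121.8x56.1 long-axis 23.6deg z 0.0437 638
c c=(620.3,321.6) 122.2x60.3 long-axis 23.4deg z 0.0442 682
bar T c=(599.7,-12.1) 131.9x39.9 long-axis -2.7deg zmed 0.0855 521
bar S c=(606.6,-9.5) 134.3x40.4 long-axis -2.8deg zmed 0.0859 524
drv T c=(436.2,-7.9) 125.2x124.6 long-axis -1.7deg zmed 0.045 1314
drv S c=(443.1,-5.4) 129.7x124.3 long-axis -1.9deg zmed 0.0449 957
dial T c=(435.3,-8.2) 53.5x13.8 long-axis 39.2deg zmed 0.0842 62
dial S c=(443.4,-6.9) 56.9x15.6 long-axis 38.1deg zmed 0.0831 47
stn T c=(598.8,-12.4) 339.5x122.9 long-axis 87.7deg zmed 0.0129 3054
stn S c=(610.0,-10.9) 340.5x121.7 long-axis 86.8deg zmed 0.0128 3117
green T c=(605.2,125.9) 42.9x26.9 long-axis -88.2deg zmed 0.0111 109
green S c=(608.3,129.0) 38.6x17.8 long-axis -87.3deg zmed 0.0126 76
tray T c=(527.2,-321.1) 303.7x151.6 long-axis 2.4deg zmed 0.0055 4312
tray S c=(536.7,-317.9) 307.2x152.6 long-axis 2.4deg zmed 0.0054 3736
case T c=(777.9,198.5) 190.7x78.9 long-axis 80.2deg zmed 0.0485 1305
meter T c=(793.0,-10.2) 154.3x78.9 long-axis 19.3deg zmed 0.0358 1055
spray T c=(767.8,-154.6) 80.2x50.6 long-axis -20.5deg zmed 0.0865 328
scrd T c=(419.6,-168.2) 167.0x25.5 long-axis 0.4deg zmed 0.0205 267
button T c=(515.8,221.9) 51.4x45.5 long-axis 47.0deg zmed 0.048 197
```

Run:
```python
import cv2,numpy as np
T=np.load('top0.npz')['img'][:,:,::-1]
c=T[130:260,125:325];cv2.imwrite('pics/crop1.png',cv2.resize(c,(800,520),interpolation=cv2.INTER_CUBIC))
```

```text
(no output)
```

View pics/crop1.png

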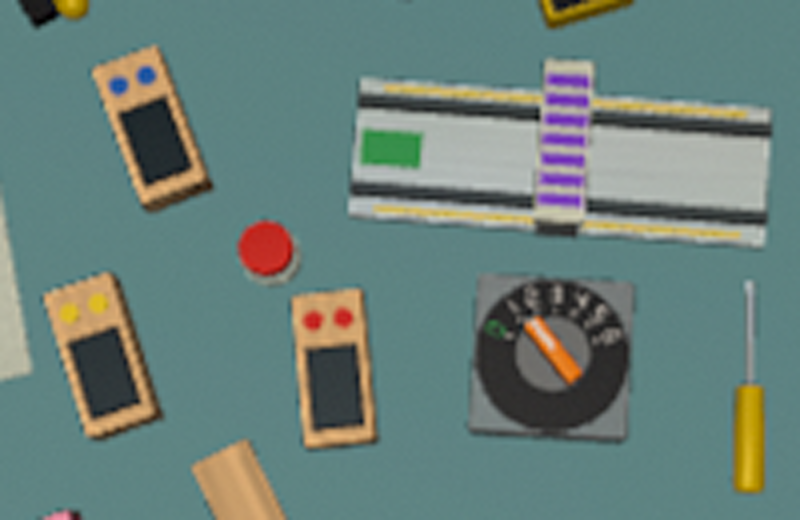

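The crop confirms it: plywood boxes with red (325,317), yellow (83,308) and blue (133,80) buttons. The dial pointer (535,325) is just past digit 1. Both views give heights that match the text. Moving over the dial.

Call:
send_rows([
  [0,0,-7,4,0,0,8.5],
  [0,0,-7,4,0,0,8.5],
  [0,0,-7,4,0,0,8.5],
  [0,0,-7,4,-1,0,8.5],
  [0,0,-7,4,-2,0,8.5],
  [0,0,-7,4,-2,0,8.5],
  [0,0,-7,4,-3,0,8.5],
  [0,0,-7,0.8,-4,0,8.5],
  [0,0,-7,0,-4,0,8.5],
  [0,0,-7,0,-4,0,8.5],
  [0,0,-7,0,-4,0,8.5],
  [0,0,-7,0,-4,0,8.5],
  [0,0,-7,0,-4,0,8.5],
  [0,0,-7,0,-4,0,8.5],
  [0,0,-7,0,-4,0,8.5],
  [0,0,-7,0,-4,0,8.5],
  [0,0,-7,0,-4,0,8.5],
  [0,0,-7,0,-4,0,8.5],
  [0,0,0,0,-4,0,8.5],
  [0,0,0,0,-4,0,8.5],
])

```text
time: 1.77
position: [0.4264, 0.0382, 0.3038]
eef_rot: [-180.0, -0.0, 40.5]
contact_force: [0.8, -0.6, 0.5]
width: 0.0847
finger_force: 0.0
```

Call:
send_rows([
  [0,0,0,0,-4,0,8.5],
  [0,0,0,0,-4,0,8.5],
  [0,0,0,0,0,0,8.5],
  [0,0,0,0,0,0,8.5],
])

```text
time: 2.1
position: [0.4267, -0.0421, 0.3039]
eef_rot: [-180.0, 0.0, 40.2]
contact_force: [0.5, 0.1, 0.1]
width: 0.0849
finger_force: 0.0
```

Run:
```python
from cell import env
import cv2,numpy as np
s=env.sense();print(s['time'],s['position'],s['eef_rot'],s['joint_positions'])
f=env.grab_frame('wrist');np.savez('w1.npz',**f)
print(f['fovy'],f['cx'],f['cy'],np.round(f['pose'],3).tolist())
cv2.imwrite('pics/w1.png',cv2.resize(f['img'][:,:,::-1],(800,600),interpolation=cv2.INTER_CUBIC))
```

```text
2.1 [ 0.4266854  -0.04211479  0.3039034 ] [-1.79998931e+02  5.80494478e-03  4.02423815e+01] [-39.60718829  10.54806172  44.37759596 121.71092643  -9.46489438
  51.09738262 -39.49775747]
65.70646984690485 255.390127740566 190.88333535348792 [[0.645, -0.732, -0.219, 0.483], [-0.764, -0.618, -0.184, 0.005], [-0.001, 0.286, -0.958, 0.375], [0.0, 0.0, 0.0, 1.0]]
```

View pics/w1.png

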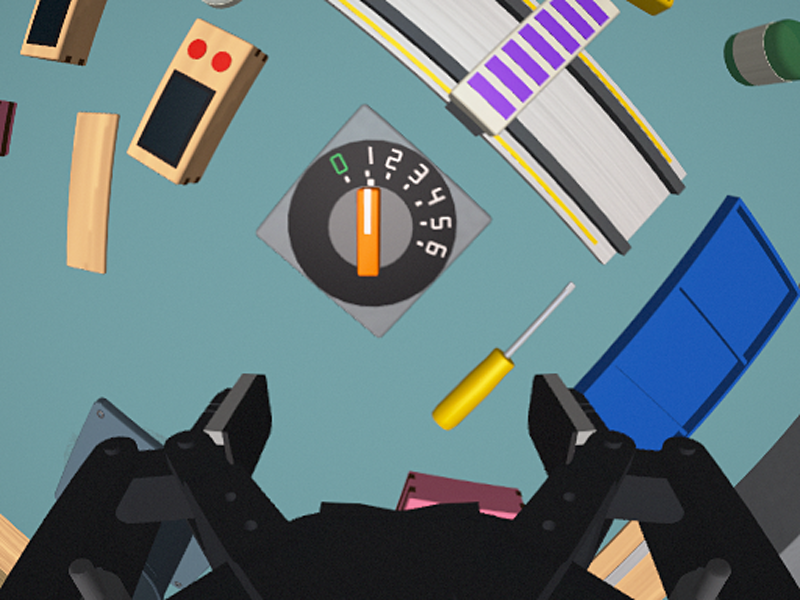

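Wrist view: the dial bar is at (368,232), with its pointer by digit 1. Box_a is at (200,100), the bar at (535,65), and the tray at the right (700,330).

```bash
cat >> h.py <<'E'
def wplane(f,h,uv=None):
    H,W=f['img'].shape[:2];F=H/2/np.radians(float(f['fovy'])/2)
    F=H/2/np.tan(np.radians(float(f['fovy']))/2)
    if uv is None:u,v=np.meshgrid(np.arange(W,dtype=float),np.arange(H))
    else:u,v=np.array(uv,float).T
    x,y=u-f['cx'],v-f['cy'];r=np.hypot(x,y)+1e-9;t=r/F
    d=np.stack([np.sin(t)*x/r,np.sin(t)*y/r,np.cos(t)],-1);P=f['pose'];d2=d@P[:3,:3].T
    if h is None: # from z_map
        return P[:3,3]+d2*(f['z_map']/d[...,2])[...,None]
    return P[:3,3]+d2*((h-P[2,3])/d2[...,2])[...,None]
E
python3 - <<'E'
from h import *
f=dict(np.load('w1.npz'));h=hsv(f);C=wplane(f,None)
def R(b):
    m=np.zeros(h.shape[:2],bool);u0,v0,u1,v1=[int(k/1.5625) for k in b];m[v0:v1,u0:u1]=1;return m
m=big(R((330,170,400,290))&(cv2.inRange(h,(3,150,100),(22,255,255))>0)|R((330,170,400,290))&(C[...,2]>.075));print('dial',rect(wplane(f,.085)[m]),C[m][:,2].mean())
m=big(R((240,90,500,350))&(C[...,2]>.037)&(C[...,2]<.065));print('drv',rect(wplane(f,.045)[m]))
m=big(R((120,10,290,190))&(C[...,2]>.037));print('a',rect(wplane(f,.044)[m]),C[m][:,2].max())
m=big(R((440,0,640,140))&(C[...,2]>.078));print('bar',rect(wplane(f,.086)[m]))
E
```

```text
dial c=(436.5,-6.8) 56.1x14.1 long-axis 39.6deg 0.08509167036956326
drv c=(436.4,-7.5) 125.2x124.9 long-axis 88.0deg
a c=(422.6,163.1) 120.5x59.3 long-axis 7.9deg 0.3748014782543023
bar c=(599.6,-12.5) 130.9x41.8 long-axis -2.2deg
```

Call:
send_rows([
  [0,0,-0.6,1,3.5,0,5],
  [0,0,0,0,0,-3,5],
  [0,0,0,0,0,-3,5],
  [0,0,0,0,0,-3,5],
  [0,0,0,0,0,-3,5],
  [0,0,0,0,0,-2,5],
  [0,0,0,0,0,-2,5],
  [0,0,0,0,0,-1,5],
  [0,0,0,0,0,0,5],
], grip_force=60)

```text
time: 2.9
position: [0.4359, -0.0037, 0.1322]
eef_rot: [-179.9, 0.2, 40.1]
contact_force: [0.3, 0.6, -0.3]
width: 0.0499
finger_force: 0.0
```

Call:
send_rows([
  [0,0,0,0,0,0,0],
  [0,0,0,0,0,0,0],
  [0,0,0,0,0,0,0],
  [0,0,0,0,0,0,0],
  [0,0,0,0,0,0,0],
  [0,0,0,0,0,0,0],
])

```text
time: 3.4
position: [0.4387, -0.0056, 0.1352]
eef_rot: [179.8, -0.2, 39.9]
contact_force: [1.1, -3.2, 7.4]
width: 0.0129
finger_force: 61.6
```

Call:
send_rows([
  [0,0,-4,0,0,0.2,0],
  [0,0,-4,0,0,0,0],
  [0,0,-4,0,0,0,0],
  [0,0,-4,0,0,0,0],
  [0,0,-4,0,0,0,0],
  [0,0,-4,0,0,0,0],
  [0,0,-4,0,0,0,0],
  [0,0,-4,0,0,0,0],
  [0,0,-4,0,0,0,0],
  [0,0,-4,0,0,0,0],
  [0,0,-4,0,0,0,0],
  [0,0,-4,0,0,0,0],
  [0,0,-4,0,0,0,0],
  [0,0,-4,0,0,0,0],
  [0,0,-4,0,0,0,0],
  [0,0,-4,0,0,0,0],
  [0,0,-0.8,0,0,0,0],
  [0,0,0,0,0,0,0],
  [0,0,0,0,0,0,0],
])

```text
time: 4.98
position: [0.439, -0.0086, 0.1356]
eef_rot: [179.7, -0.5, -25.0]
contact_force: [11.7, -15.6, -33.6]
width: 0.0128
finger_force: 63.0
```

Call:
send_rows([
  [0,0,0,0,0,0,5],
  [0,0,0,0,0,0,5],
  [0,0,0,0,0,0,5],
  [0,0,0,0,0,0,5],
  [0,0,0,0,0,3,5],
  [0,0,0,0,0,4,5],
  [0,0,0,0,0,4,5],
  [0,0,0,0,0,4,8.5],
  [0,0,4,0,4,0,8.5],
  [0,0,4,0,4,0,8.5],
  [0,0,4,0,4,0,8.5],
  [0,0,4,0,2,0,8.5],
  [0,0,4,0,0,0,8.5],
  [0,0,0,0,0,0,8.5],
])

```text
time: 6.15
position: [0.4366, 0.1366, 0.286]
eef_rot: [-179.9, 0.0, -4.5]
contact_force: [0.2, -1.3, -0.3]
width: 0.0847
finger_force: 0.0
```

```bash
cat > look.py <<'E'
from h import *
from cell import env
def boxes(f):
    C=cloud(f);h=hsv(f);W=plane(f,.044)
    ply=(C[...,2]>.036)&(C[...,2]<.053)
    n,l,s,c=cv2.connectedComponentsWithStats(ply.astype(np.uint8))
    for i in range(1,n):
        if 350<s[i,4]<900:
            m=l==i
            if not(.3<W[m][:,0].mean()<.8): continue
            q=f['img'][m];print('blob',s[i,4],rect(W[m]),'rgb',np.percentile(q,80,axis=0).astype(int))
def dial(f):
    C=cloud(f);W=plane(f,.085);m=(cv2.inRange(hsv(f),(3,130,100),(20,255,255))>0)&(np.hypot(W[...,0]-.4365,W[...,1]+.007)<.04)
    print('dial',rect(W[m]),m.sum())
E
python3 - <<'E'
from look import *
s=env.sense();print(s['time'],s['position'],s['eef_rot'],s['joint_positions'])
f=env.grab_frame('top');np.savez('t1.npz',**f)
boxes(f);dial(f)
w=env.grab_frame('wrist')
cv2.imwrite('pics/w2.png',w['img'][:,:,::-1])
E
```

```text
6.15 [0.43662869 0.13662912 0.28600637] [-1.79945090e+02  2.84297049e-02 -4.48975885e+00] [-72.83360235  22.45270129  62.16317768 119.56030066 -25.32497493
  52.36071476 -90.94283319]
blob 470 c=(793.1,-9.8) 146.8x75.7 long-axis 20.3deg rgb [155 162 129]
blob 625 c=(614.0,320.3) 121.1x56.1 long-axis 23.6deg rgb [216 169 120]
blob 679 c=(427.1,347.6) 120.4x56.8 long-axis 21.2deg rgb [219 173 117]
dial c=(434.8,-9.2) 58.0x13.7 long-axis -24.9deg 77
```

View pics/w2.png

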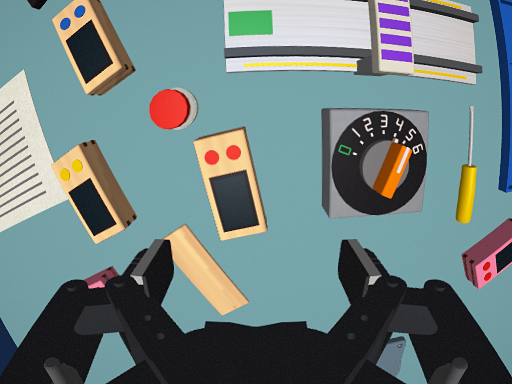

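Wrist view: the pointer tip at (403,150) sits near digit 4 (399,127), with some parallax. I'll check it metrically against the digits.

Run:
```python
from look import *
f=dict(np.load('w1.npz'));
for h in (.046,.057):
    W=wplane(f,h);c=np.array([.4365,-.0072]);d=W[...,:2]-c;r=np.hypot(d[...,0],d[...,1])
    H=hsv(f);m=(r>.036)&(r<.062)&((H[...,2]>140)&(H[...,1]<60)|(cv2.inRange(H,(45,100,60),(80,255,255))>0))
    n,l,s,_=cv2.connectedComponentsWithStats(m.astype(np.uint8))
    for i in range(1,n):
        if s[i,4]>4:
            p=d[l==i].mean(0);print(h,s[i,4],round(np.degrees(np.arctan2(p[1],p[0])),1),round(np.hypot(*p)*1000))
w=env.grab_frame('wrist');np.savez('w2.npz',**w)
C=wplane(w,None);W=wplane(w,.085);m=(C[...,2]>.07)&(np.hypot(W[...,0]-.4365,W[...,1]+.007)<.035);print(rect(W[m]))
W=wplane(w,.044);C=C[...,2]
for n,(u,v) in dict(a=(230,183),b=(92,190),c=(92,45)).items():
    m=np.zeros(C.shape,bool);m[max(v-62,0):v+62,u-45:u+45]=1;m=big(m&(C>.038)&(C<.05));print(n,rect(W[m]))
```

```text
0.046 60 36.7 59
0.046 7 71.6 62
0.046 28 40.6 49
0.046 60 21.4 49
0.046 62 67.6 50
0.046 63 -2.8 49
0.046 9 44.5 37
0.046 8 21.7 38
0.046 41 -32.5 60
0.046 9 68.0 38
0.046 7 -1.9 37
0.046 49 -26.0 50
0.046 6 -25.3 37
0.046 57 -48.1 50
0.046 6 -48.1 37
0.046 8 -71.1 38
0.046 68 -70.5 49
0.046 6 -72.6 62
0.057 110 44.0 58
0.057 28 39.8 49
0.057 60 21.2 49
0.057 62 66.1 49
0.057 63 -2.3 49
0.057 9 43.3 38
0.057 9 21.3 38
0.057 124 -44.3 58
0.057 8 66.0 38
0.057 163 133.2 57
0.057 7 -1.2 37
0.057 49 -24.8 49
0.057 7 -23.7 37
0.057 57 -46.4 49
0.057 5 -68.8 37
0.057 68 -68.6 47
0.057 166 -138.2 57
c=(437.8,-7.0) 59.8x55.9 long-axis 7.8deg
a c=(422.7,164.7) 120.4x56.8 long-axis 7.9deg
b c=(428.1,347.5) 120.5x60.5 long-axis 20.6deg
c c=(613.8,319.9) 122.4x58.4 long-axis 23.1deg
```

Dial on digit 4 (bar −24.9°, digit −24.8°). Picking box_a now, 30 mm towards its far end.

Call:
send_rows([
  [0,0,6,0.8,1.6,0,8.5],
  [0,0,6.3,0.8,1.5,-2,8.5],
  [0,0,0,0,0,-4,8.5],
  [0,0,0,0,0,-4,8.5],
  [0,0,0,0,0,-4,8.5],
  [0,0,0,0,0,-3,8.5],
  [0,0,0,0,0,-1.5,8.5],
  [0,0,0,0,0,-1.1,8.5],
  [0,0,0,0,0,0,8.5],
  [0,0,0,0,0,0,8.5],
], grip_force=50)

```text
time: 7.13
position: [0.4536, 0.1652, 0.0903]
eef_rot: [180.0, -0.0, 7.3]
contact_force: [-0.6, -0.2, 0.3]
width: 0.085
finger_force: 0.0
```

Call:
send_rows([
  [0,0,0,0,0,0,4],
  [0,0,0,0,0,0,4],
  [0,0,0,0,0,0,4],
  [0,0,0,0,0,0,4],
  [0,0,0,0,0,0,4],
])

```text
time: 7.55
position: [0.4538, 0.1665, 0.0913]
eef_rot: [-179.9, -0.1, 7.4]
contact_force: [-1.7, 0.0, 8.5]
width: 0.0548
finger_force: 52.2
```

Call:
send_rows([
  [0,0,0,0,0,2,4],
  [0,0,0,0,0,3,4],
  [0,0,0,0,0,3,4],
  [0,0,0,0,0,3,4],
  [0,0,5,1,0,0,4],
  [0,0,5,1,0,0,4],
  [0,0,5,1,0,0,4],
  [0,0,5,1,-0.4,0,4],
  [0,0,5,1,-0.5,0,4],
  [0,0,5,1,-0.5,0,4],
  [0,0,5,1,-0.5,0,4],
  [0,0,5,1,-0.5,0,4],
  [0,0,5,1,-0.5,0,4],
  [0,0,5,1,-0.5,0,4],
  [0,0,5,1,-0.5,0,4],
  [0,0,5,1,-0.5,0,4],
  [0,0,5,1,-0.5,0,4],
  [0,0,5,1,-0.5,0,4],
  [0,0,5,1.1,-0.5,0,4],
  [0,0,5,0,0,0,4],
])

```text
time: 9.22
position: [0.6058, 0.1053, 0.2007]
eef_rot: [179.8, 0.1, 87.6]
contact_force: [-0.8, -0.7, -1.6]
width: 0.0553
finger_force: 54.9
```

Call:
send_rows([
  [0,0,0,0,0,-1,4],
  [0,0,0,0,0,0,4],
  [0,0,0,0,0,0,4],
])

```text
time: 9.47
position: [0.6029, 0.1072, 0.189]
eef_rot: [-179.9, 0.0, 87.3]
contact_force: [-0.2, 0.2, -1.2]
width: 0.0552
finger_force: 54.7
```

```bash
cat > st.py <<'E'
from look import *
# station frame from top camera: walls (dark) lines
s=env.sense();p=s['position']*1000;y=s['eef_rot'][2]
L=np.array([599.7,-12.3]);a=np.radians(-2.5);R=np.array([[np.cos(a),np.sin(a)],[-np.sin(a),np.cos(a)]])
print('t',s['time'],'pos',p.round(1),'yaw',round(y,1),'lampframe xy',(R@(p[:2]-L)).round(1),'yaw rel ch',round(y-87.5,1),'q',s['joint_positions'].round(0),'F',s['contact_force'].round(1),'w',round(s['width'],4))
E
cat > pp.py <<'E'
from st import *
w=env.grab_frame('wrist');
import sys
cv2.imwrite(sys.argv[1],w['img'][:,:,::-1])
E
python3 pp.py pics/w3.png
python3 - <<'E'
from h import *
# station walls: dark pixels in top view on plane .026
f=dict(np.load('top0.npz'));W=plane(f,.026)[...,:2]*1000;L=np.array([599.7,-12.3]);a=np.radians(-2.5);R=np.array([[np.cos(a),np.sin(a)],[-np.sin(a),np.cos(a)]])
q=(W-L)@R.T;g=cv2.cvtColor(f['img'],cv2.COLOR_RGB2GRAY)
for lo,hi in((-45,-20),(20,60)):
  m=(q[...,0]>lo)&(q[...,0]<hi)&(abs(q[...,1])<160)&(abs(q[...,1])>30)&(g<90)
  k=np.polyfit(q[m][:,1],q[m][:,0],1);print(lo,m.sum(),'slope deg',np.degrees(k[0]).round(2),'offset',k[1].round(1),np.percentile(q[m][:,0],[3,97]).round(1))
E
```

```text
t 9.4667 pos [602.9 107.2 189. ] yaw 87.3 lampframe xy [ -2.  119.5] yaw rel ch -0.2 q [-32.  37.  25. 100. -20.  47.  -0.] F [-0.2  0.2 -1.2] w 0.0552
-45 226 slope deg 0.08 offset -38.5 [-42.9 -34.1]
20 242 slope deg 0.08 offset 35.0 [30.2 39.8]
```

View pics/w3.png

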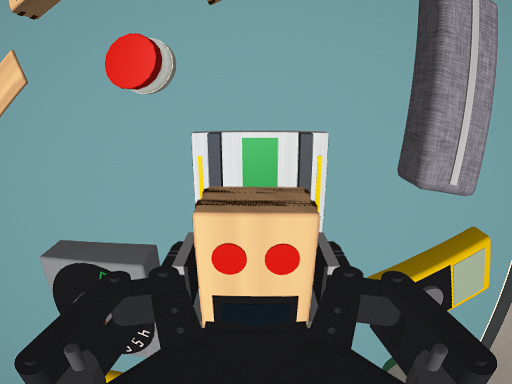

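The box is held squarely, in line with the channel. Its near end is at (255,200) over the green mark (260,160). Lowering it into the channel.

Call:
send_rows([
  [0,0,0.2,0,0.3,-2,4],
  [0,0,0,0,0,-2,4],
  [0,0,0,0,0,-2,4],
  [0,0,0,0,0,-1,4],
  [0,0,0,0,0,-0.7,4],
  [0,0,0,0,0,-0.4,4],
  [0,0,0,0,0,-0.3,4],
  [0,0,0,0,0,0,4],
  [0,0,0,0,0,0,4],
])

```text
time: 10.27
position: [0.6045, 0.1099, 0.1065]
eef_rot: [179.9, -0.0, 87.6]
contact_force: [0.0, -0.9, -1.4]
width: 0.0554
finger_force: 54.8
```

```bash
python3 st.py
```

```text
t 10.2667 pos [604.5 109.9 106.5] yaw 87.6 lampframe xy [ -0.6 122.3] yaw rel ch 0.1 q [-30.  44.  21. 101. -24.  39.   2.] F [ 0.  -0.9 -1.4] w 0.0554
```

Call:
send_rows([
  [0,0,0,-0.1,0,-0.2,4],
  [0,0,0,-0.04,-1,0,4],
  [0,0,0,-0.04,-1,0,4],
  [0,0,0,-0.04,-1,0,4],
  [0,0,0,-0.05,-1,0,4],
  [0,0,0,-0.05,-1,0,4],
  [0,0,0,-0.05,-1,0,4],
  [0,0,0,-0.05,-1,0,4],
  [0,0,0,-0.04,-0.8,0,4],
  [0,0,0,0,-0.3,-0.1,4],
  [0,0,0,0,0,0,4],
  [0,0,0,0,0,0,4],
])

```text
time: 11.27
position: [0.5998, 0.0276, 0.1034]
eef_rot: [180.0, 0.1, 87.6]
contact_force: [-1.3, -3.9, 4.9]
width: 0.0551
finger_force: 55.6
```

```bash
python3 st.py
```

```text
t 11.2667 pos [599.8  27.6 103.4] yaw 87.6 lampframe xy [-1.7 39.9] yaw rel ch 0.1 q [-22.  43.  21. 103. -23.  38.  10.] F [-1.3 -3.9  4.9] w 0.0551
```

Call:
send_rows([
  [0,0,0,0,0,0,8.5],
  [0,0,0,0,0,0,8.5],
  [0,0,0,0,0,0,8.5],
  [0,0,0,0,0,2,8.5],
  [0,0,0,0,0,4,8.5],
  [0,0,0,0,0,4,8.5],
  [0,0,0,-0.14,-3,0,8.5],
  [0,0,0,-0.14,-3,0,8.5],
  [0,0,0,-0.08,-1.8,0,8.5],
  [0,0,0,0,0,0,8.5],
  [0,0,0,0,0,-3,8.5],
  [0,0,0,0,0,-3,8.5],
  [0,0,0,0,0,-2,8.5],
  [0,0,0,0,0,-1.4,8.5],
  [0,0,0,0,0,-0.4,8.5],
  [0,0,0,0,0,0,8.5],
  [0,0,0,0,0,0,8.5],
])

```text
time: 12.68
position: [0.5966, -0.049, 0.1057]
eef_rot: [179.9, 0.0, 87.7]
contact_force: [0.6, -0.4, -0.0]
width: 0.0851
finger_force: 0.0
```

```bash
python3 st.py
```

```text
t 12.6833 pos [596.6 -49.  105.7] yaw 87.7 lampframe xy [ -1.5 -36.8] yaw rel ch 0.2 q [-15.  43.  21. 103. -23.  38.  17.] F [ 0.6 -0.4 -0. ] w 0.0851
```

Call:
send_rows([
  [0,0,0,0,0,0,4],
  [0,0,0,0,0,0,4],
  [0,0,0,0,0,0,4],
  [0,0,0,0,0,0,4],
  [0,0,0,0,0,0,4],
  [0,0,0,-0.05,-1,0,4],
  [0,0,0,-0.05,-1,0,4],
  [0,0,0,-0.04,-1,0,4],
  [0,0,0,-0.05,-1,0,4],
  [0,0,0,-0.05,-1,0,4],
  [0,0,0,-0.04,-1,0,4],
  [0,0,0,-0.05,-1,0,4],
  [0,0,0,-0.05,-1,0,4],
  [0,0,0,-0.04,-1,0,4],
  [0,0,0,-0.05,-1,0,4],
  [0,0,0,-0.05,-1,0,4],
  [0,0,0,0,0,0,4],
  [0,0,0,0,0,0,4],
])

```text
time: 14.18
position: [0.5915, -0.1608, 0.1063]
eef_rot: [179.8, 0.1, 87.6]
contact_force: [-0.8, -1.7, 6.4]
width: 0.055
finger_force: 55.9
```

Call:
send_rows([
  [0,0,0,0,0,0,8.5],
  [0,0,0,0,0,0,8.5],
  [0,0,0,0,0,0,8.5],
  [0,0,0,0.09,2,0,8.5],
  [0,0,0,0.09,2,0,8.5],
  [0,0,0,0,0,0,8.5],
  [0,0,0,0,0,0,4],
  [0,0,0,0,0,0,4],
  [0,0,0,0,0,0,4],
  [0,0,0,0,0,0,4],
  [0,0,0,0,0,0,4],
])

```text
time: 15.1
position: [0.5926, -0.1205, 0.1053]
eef_rot: [180.0, 0.1, 87.6]
contact_force: [-0.2, -1.4, 3.8]
width: 0.0549
finger_force: 54.5
```

```bash
python3 st.py
```

```text
t 15.1 pos [ 592.6 -120.5  105.3] yaw 87.6 lampframe xy [  -2.4 -108.4] yaw rel ch 0.1 q [ -7.  44.  20. 102. -23.  38.  24.] F [-0.2 -1.4  3.8] w 0.0549
```

Call:
send_rows([
  [0,0,0,0,0,2,4],
  [0,0,0,0,0,3,4],
  [0,0,0,0,0,3,4],
  [0,0,0.8,0.5,-3,0,4],
  [0,0,0.8,0.5,-3,0,4],
  [0,0,0.8,0.5,-3,0,4],
  [0,0,0.8,0.5,-3,0,4],
  [0,0,0.8,0.5,-3,0,4],
  [0,0,0.8,0.5,-3,0,4],
  [0,0,0,0.5,-2.3,0,4],
  [0,0,0,0,0,0,4],
  [0,0,0,0,0,0,4],
  [0,0,0,0,0,-2,4],
  [0,0,0,0,0,-2,4],
  [0,0,0,0,0,-2,4],
  [0,0,0,0,0,0,4],
  [0,0,0,0,0,0,4],
])

```text
time: 16.52
position: [0.6267, -0.3203, 0.1236]
eef_rot: [-179.8, -0.1, 92.5]
contact_force: [-0.1, -1.0, -1.5]
width: 0.0549
finger_force: 62.8
```

```bash
python3 pp.py pics/w4.png
```

```text
t 16.5167 pos [ 626.7 -320.3  123.6] yaw 92.5 lampframe xy [  40.4 -306.5] yaw rel ch 5.0 q [ 11.  50.  21.  86. -21.  49.  41.] F [-0.1 -1.  -1.5] w 0.0549
```

View pics/w4.png

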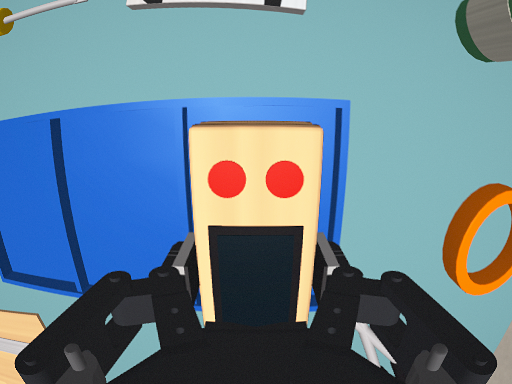

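The box is over the far pocket, between the divider (187,115) and the end wall (337,115). Lowering and releasing.

Call:
send_rows([
  [0,0,0,0,-0.3,-1,4],
  [0,0,0,0,0,-1,4],
  [0,0,0,0,0,-0.4,4],
  [0,0,0,0,0,0,4],
  [0,0,0,0,0,0,4],
  [0,0,0,0,0,0,7.2],
  [0,0,0,0,0,0,7.2],
  [0,0,0,0,0,0,7.2],
  [0,0,0,0,0,0,7.2],
  [0,0,0,0,0,2,7.2],
  [0,0,0,0,0,4,7.2],
  [0,0,0,0,0,4,8.5],
  [0,0,0,0,0,4,8.5],
  [0,0,0,0,4,4,8.5],
  [0,0,0,0,4,0,8.5],
  [0,0,0,0,4,0,8.5],
  [0,0,0,0,4,0,8.5],
  [0,0,0,0,4,0,8.5],
  [0,0,0,0,4,0,8.5],
])

```text
time: 18.15
position: [0.6273, -0.0938, 0.271]
eef_rot: [179.9, -0.0, 92.4]
contact_force: [1.6, 0.7, 0.3]
width: 0.0851
finger_force: 0.0
```

Run:
```python
from st import *
f=env.grab_frame('top');np.savez('t2.npz',**f);boxes(f);dial(f)
```

```text
t 18.15 pos [627.3 -93.8 271. ] yaw 92.4 lampframe xy [ 31.1 -80.2] yaw rel ch 4.9 q [-12.  33.  24.  94. -15.  57.  19.] F [1.6 0.7 0.3] w 0.0851
blob 416 c=(793.0,-9.8) 145.9x75.4 long-axis 21.6deg rgb [150 164 104]
blob 630 c=(613.8,320.4) 121.3x56.2 long-axis 23.8deg rgb [220 172 122]
blob 583 c=(626.6,-319.8) 123.0x56.5 long-axis -88.2deg rgb [216 170 117]
blob 677 c=(427.1,347.4) 120.6x56.7 long-axis 20.9deg rgb [222 176 120]
dial c=(0.0,0.0) 0.0x0.0 long-axis 0.0deg 0
```

Box_a rests in its pocket at (627,−320). Next is box_c; I'll check the height of the clutter near it while moving over.

Call:
send_rows([
  [0,0,-6,0,3.8,0,8.5],
  [0,0,-6,0,3.9,0,8.5],
  [0,0,-6,0,3.9,0,8.5],
  [0,0,-6,0,3.9,0,8.5],
  [0,0,-6,0,3.9,0,8.5],
  [0,0,-6,0.4,3.9,0,8.5],
  [0,0,-6,0.4,3.9,0,8.5],
  [0,0,-6,0.4,3.9,0,8.5],
  [0,0,-6,0.2,3.9,0,8.5],
  [0,0,-6,0,3.9,0,8.5],
  [0,0,-6,0,3.9,0,8.5],
  [0,0,-3,0,0,0,8.5],
  [0,0,0,0,0,0,8.5],
])

```text
time: 19.28
position: [0.6404, 0.3365, 0.2697]
eef_rot: [-180.0, 0.0, 23.7]
contact_force: [0.3, -1.0, -0.1]
width: 0.0851
finger_force: 0.0
```

Run:
```python
from st import *
f=dict(np.load('t2.npz'));C=cloud(f)
m=(C[...,0]>.66)&(C[...,0]<.80)&(C[...,1]>.3)&(C[...,1]<.47)&(C[...,2]>.01);p=C[m];print(p[:,2].max(),p[p[:,2]>.05].min(0) if (p[:,2]>.05).any() else '',p.min(0))
w=env.grab_frame('wrist');np.savez('w5.npz',**w);C=wplane(w,None)[...,2];W=wplane(w,.044)
m=(np.hypot(W[...,0]-.614,W[...,1]-.32)<.09)&(C>.038)&(C<.05);m=big(m);print(rect(W[m]),m.sum())
dial(env.grab_frame('top'))
```

```text
t 19.2833 pos [640.4 336.5 269.7] yaw 23.7 lampframe xy [ 25.5 350.2] yaw rel ch -63.8 q [-53.  45.  38.  79. -29.  66. -78.] F [ 0.3 -1.  -0.1] w 0.0851
0.12493707894815498 [0.68059747 0.36096886 0.05077005] [0.66038446 0.31145464 0.01061425]
c=(615.0,322.2) 119.5x56.4 long-axis 23.4deg 5633
dial c=(434.8,-9.2) 58.0x13.7 long-axis -24.9deg 76
```

Call:
send_rows([
  [0,0,7,-0.5,-0.3,0,8.5],
  [0,0,7,-0.5,-0.3,0,8.5],
  [0,0,7,-0.5,-0.3,0,8.5],
  [0,0,7,-0.5,-0.3,0,8.5],
  [0,0,7,-0.5,-0.3,0,8.5],
  [0,0,7,-0.5,-0.3,0,8.5],
  [0,0,7,-0.5,-0.3,0,8.5],
  [0,0,7,-0.5,-0.3,0,8.5],
  [0,0,7,-0.5,-0.3,0,8.5],
  [0,0,7,-0.5,0,0,8.5],
  [0,0,7,-0.3,0,0,8.5],
  [0,0,7,0,0,0,8.5],
  [0,0,7,0,0,0,8.5],
  [0,0,7,0,0,0,8.5],
  [0,0,7,0,0,0,8.5],
  [0,0,7,0,0,0,8.5],
  [0,0,7,0,0,0,8.5],
  [0,0,7,0,0,0,8.5],
  [0,0,7,0,0,0,8.5],
])

```text
time: 20.97
position: [0.5893, 0.3027, 0.2709]
eef_rot: [-180.0, 0.1, 156.7]
contact_force: [-0.5, -0.3, 0.3]
width: 0.0851
finger_force: 0.0
```

Call:
send_rows([
  [0,0,7,0,0,0,8.5],
  [0,0,7,0,0,0,8.5],
  [0,0,7,0,0,0,8.5],
  [0,0,7,0,0,0,8.5],
  [0,0,7,0,0,-2,8.5],
  [0,0,7,0,0,-2,8.5],
  [0,0,4,0,0,-2,8.5],
  [0,0,0,0,0,-2,8.5],
  [0,0,0,0,0,0,8.5],
  [0,0,0,0,0,0,8.5],
])

```text
time: 21.8
position: [0.5886, 0.3031, 0.19]
eef_rot: [-179.9, -0.1, -157.7]
contact_force: [-0.2, 1.8, 0.7]
width: 0.0849
finger_force: 0.0
```

Run:
```python
from st import *
w=env.grab_frame('wrist');np.savez('w6.npz',**w);C=wplane(w,None)[...,2];W=wplane(w,.044)
m=(np.hypot(W[...,0]-.615,W[...,1]-.321)<.09)&(C>.038)&(C<.05);m=big(m);print(rect(W[m]),m.sum())
```

```text
t 21.8 pos [588.6 303.1 190. ] yaw -157.7 lampframe xy [-24.8 314.6] yaw rel ch -245.2 q [-29.  39.  -3.  91.   3.  50.  79.] F [-0.2  1.8  0.7] w 0.0849
c=(613.8,321.4) 121.7x56.1 long-axis 23.1deg 9232
```

Call:
send_rows([
  [0,0,1.1,-0.2,0.6,-2,8.5],
  [0,0,0,0,0,-3,8.5],
  [0,0,0,0,0,-2.5,8.5],
  [0,0,0,0,0,-1.5,8.5],
  [0,0,0,0,0,-1,8.5],
  [0,0,0,0,0,0,8.5],
  [0,0,0,0,0,0,8.5],
  [0,0,0,0,0,0,4],
  [0,0,0,0,0,0,4],
  [0,0,0,0,0,0,4],
  [0,0,0,0,0,0,4],
  [0,0,0,0,0,0,4],
])

```text
time: 22.85
position: [0.5876, 0.3117, 0.0922]
eef_rot: [180.0, 0.2, -156.5]
contact_force: [-0.4, -1.3, 6.2]
width: 0.0548
finger_force: 54.5
```

Call:
send_rows([
  [0,0,0,0,0,2,4],
  [0,0,0,0,0,3,4],
  [0,0,0,0,0,3,4],
  [0,0,-6.4,0.1,-1.1,2,4],
  [0,0,-6.4,0.1,-1.1,0,4],
  [0,0,-6.4,0.1,-1.1,0,4],
  [0,0,-6.4,0.1,-1.1,0,4],
  [0,0,-6.4,0.1,-1.1,0,4],
  [0,0,-6.4,0.1,-1.1,0,4],
  [0,0,-6.4,0.1,-1.1,0,4],
  [0,0,-6.4,0.1,-1.1,0,4],
  [0,0,-6.4,0.1,-1.1,0,4],
  [0,0,-6.4,0.1,-1.1,0,4],
  [0,0,-6.4,0.1,-1.1,0,4],
  [0,0,-6.4,0.1,-1.1,0,4],
  [0,0,-6.4,0.1,-1.1,0,4],
  [0,0,-6.4,0.1,-1.1,0,4],
  [0,0,-6.4,0.1,-1.1,0,4],
  [0,0,-6.4,0.1,-1.1,0,4],
  [0,0,-6.4,0,-1.1,0,4],
])

```text
time: 24.52
position: [0.6026, 0.1241, 0.1908]
eef_rot: [180.0, -0.0, 94.4]
contact_force: [-0.4, 0.8, -0.5]
width: 0.0552
finger_force: 53.5
```

Call:
send_rows([
  [0,0,-6.4,0,-1,-1,4],
  [0,0,0,0,0,-1,4],
  [0,0,0,0,0,0,4],
  [0,0,0,0,0,0,4],
])

```text
time: 24.85
position: [0.6019, 0.1154, 0.1697]
eef_rot: [-179.9, -0.0, 88.6]
contact_force: [0.6, 0.2, -1.1]
width: 0.0548
finger_force: 53.6
```

```bash
python3 st.py
```

```text
t 24.85 pos [601.9 115.4 169.7] yaw 88.6 lampframe xy [ -3.4 127.7] yaw rel ch 1.1 q [-32.  39.  25. 100. -22.  45.   1.] F [ 0.6  0.2 -1.1] w 0.0548
```

Call:
send_rows([
  [0,0,-1.1,0.15,0,-2,4],
  [0,0,0,0,0,-2,4],
  [0,0,0,0,0,-1,4],
  [0,0,0,0,0,-0.7,4],
  [0,0,0,0,0,-0.5,4],
  [0,0,0,0,0,-0.2,4],
  [0,0,0,0,0,0,4],
  [0,0,0,0,0,0,4],
])

```text
time: 25.52
position: [0.6043, 0.1144, 0.1069]
eef_rot: [180.0, -0.0, 87.3]
contact_force: [0.9, -0.2, -1.5]
width: 0.055
finger_force: 53.5
```

```bash
python3 st.py
```

```text
t 25.5167 pos [604.3 114.4 106.9] yaw 87.3 lampframe xy [ -0.9 126.7] yaw rel ch -0.2 q [-31.  44.  22. 101. -24.  39.   2.] F [ 0.9 -0.2 -1.5] w 0.055
```

Slide from lamp-frame y 127 to about 40.

Call:
send_rows([
  [0,0,0.2,-0.1,0,-0.2,4],
  [0,0,0,-0.04,-1,0,4],
  [0,0,0,-0.04,-1,0,4],
  [0,0,0,-0.04,-1,0,4],
  [0,0,0,-0.05,-1,0,4],
  [0,0,0,-0.05,-1,0,4],
  [0,0,0,-0.05,-1,0,4],
  [0,0,0,-0.05,-1,0,4],
  [0,0,0,-0.04,-1,0,4],
  [0,0,0,0,-0.7,-0.1,4],
  [0,0,0,0,0,0,4],
  [0,0,0,0,0,0,4],
])

```text
time: 26.52
position: [0.5998, 0.0261, 0.1041]
eef_rot: [180.0, 0.0, 87.4]
contact_force: [0.0, -0.7, 6.3]
width: 0.055
finger_force: 54.4
```

```bash
python3 st.py
```

```text
t 26.5167 pos [599.8  26.1 104.1] yaw 87.4 lampframe xy [-1.6 38.3] yaw rel ch -0.1 q [-22.  44.  21. 103. -24.  38.  10.] F [ 0.  -0.7  6.3] w 0.055
```

Call:
send_rows([
  [0,0,0,0,0,0,8.5],
  [0,0,0,0,0,0,8.5],
  [0,0,0,0,0,0,8.5],
  [0,0,0,0,0,2,8.5],
  [0,0,0,0,0,4,8.5],
  [0,0,0,0,0,4,8.5],
  [0,0,0,-0.14,-3,0,8.5],
  [0,0,0,-0.14,-3,0,8.5],
  [0,0,0,-0.08,-1.6,0,8.5],
  [0,0,0,0,0,0,8.5],
  [0,0,0,0,0,-3,8.5],
  [0,0,0,0,0,-3,8.5],
  [0,0,0,0,0,-2,8.5],
  [0,0,0,0,0,-1.4,8.5],
  [0,0,0,0,0,-0.4,8.5],
  [0,0,0,0,0,0,8.5],
  [0,0,0,0,0,0,8.5],
])

```text
time: 27.93
position: [0.5964, -0.0486, 0.1061]
eef_rot: [179.9, 0.0, 87.5]
contact_force: [0.8, -0.1, 0.2]
width: 0.0848
finger_force: 0.0
```

```bash
python3 st.py
```

```text
t 27.9333 pos [596.4 -48.6 106.1] yaw 87.5 lampframe xy [ -1.7 -36.4] yaw rel ch -0.0 q [-15.  43.  22. 103. -24.  38.  18.] F [ 0.8 -0.1  0.2] w 0.0848
```

Call:
send_rows([
  [0,0,0,0,0,0,4],
  [0,0,0,0,0,0,4],
  [0,0,0,0,0,0,4],
  [0,0,0,0,0,0,4],
  [0,0,0,0,0,0,4],
  [0,0,0,-0.05,-1,0,4],
  [0,0,0,-0.05,-1,0,4],
  [0,0,0,-0.04,-1,0,4],
  [0,0,0,-0.05,-1,0,4],
  [0,0,0,-0.05,-1,0,4],
  [0,0,0,-0.04,-1,0,4],
  [0,0,0,-0.05,-1,0,4],
  [0,0,0,-0.05,-1,0,4],
  [0,0,0,-0.04,-1,0,4],
  [0,0,0,-0.05,-1,0,4],
  [0,0,0,-0.05,-1,0,4],
  [0,0,0,0,0,0,4],
  [0,0,0,0,0,0,4],
])

```text
time: 29.43
position: [0.5913, -0.1607, 0.1068]
eef_rot: [179.8, 0.1, 87.4]
contact_force: [0.3, -3.3, 7.0]
width: 0.0546
finger_force: 54.7
```

Call:
send_rows([
  [0,0,0,0,0,0,8.5],
  [0,0,0,0,0,0,8.5],
  [0,0,0,0,0,0,8.5],
  [0,0,0,0.09,2,0,8.5],
  [0,0,0,0.09,2,0,8.5],
  [0,0,0,0,0,0,8.5],
  [0,0,0,0,0,0,4],
  [0,0,0,0,0,0,4],
  [0,0,0,0,0,0,4],
  [0,0,0,0,0,0,4],
  [0,0,0,0,0,0,4],
])

```text
time: 30.35
position: [0.5924, -0.12, 0.1057]
eef_rot: [180.0, 0.1, 87.4]
contact_force: [-0.9, -1.6, 3.8]
width: 0.0552
finger_force: 54.2
```

```bash
python3 st.py
```

```text
t 30.35 pos [ 592.4 -120.   105.7] yaw 87.4 lampframe xy [  -2.5 -107.9] yaw rel ch -0.1 q [ -8.  44.  21. 102. -24.  38.  24.] F [-0.9 -1.6  3.8] w 0.0552
```

Call:
send_rows([
  [0,0,0,0,0,2,4],
  [0,0,0,0,0,3,4],
  [0,0,0,0,0,3,4],
  [0,0,1,-1,-3,0,4],
  [0,0,1,-1,-3,0,4],
  [0,0,1,-1,-3,0,4],
  [0,0,1,-1,-3,0,4],
  [0,0,1,-1,-3,0,4],
  [0,0,0,-1,-3,0,4],
  [0,0,0,-0.5,-2.6,0,4],
  [0,0,0,0,0,0,4],
  [0,0,0,0,0,0,4],
  [0,0,0,0,0,-2,4],
  [0,0,0,0,0,-2,4],
  [0,0,0,0,0,-2,4],
  [0,0,0,0,0,0,4],
  [0,0,0,0,0,0,4],
])

```text
time: 31.77
position: [0.5271, -0.3231, 0.1244]
eef_rot: [-179.9, -0.1, 92.5]
contact_force: [0.7, -0.3, -0.2]
width: 0.0552
finger_force: 60.1
```

Call:
send_rows([
  [0,0,0,0,-0.4,-1,4],
  [0,0,0,0,0,-1,4],
  [0,0,0,0,0,-0.4,4],
  [0,0,0,0,0,0,4],
  [0,0,0,0,0,0,4],
  [0,0,0,0,0,0,7.2],
  [0,0,0,0,0,0,7.2],
  [0,0,0,0,0,0,7.2],
  [0,0,0,0,0,0,7.2],
  [0,0,0,0,0,2,7.2],
  [0,0,0,0,0,4,7.2],
  [0,0,0,0,0,4,8.5],
  [0,0,0,0,0,4,8.5],
  [0,0,0,0,4,4,8.5],
  [0,0,0,0,4,0,8.5],
  [0,0,0,0,4,0,8.5],
  [0,0,0,0,4,0,8.5],
  [0,0,0,0,4,0,8.5],
  [0,0,0,0,4,0,8.5],
])

```text
time: 33.35
position: [0.5271, -0.0974, 0.2712]
eef_rot: [180.0, -0.0, 92.4]
contact_force: [1.3, 0.6, 0.3]
width: 0.0848
finger_force: 0.0
```

Run:
```python
from st import *
f=env.grab_frame('top');np.savez('t3.npz',**f);boxes(f);dial(f)
```

```text
t 33.35 pos [527.1 -97.4 271.2] yaw 92.4 lampframe xy [-68.9 -88.1] yaw rel ch 4.9 q [-14.  23.  26. 108. -13.  51.  20.] F [1.3 0.6 0.3] w 0.0848
blob 400 c=(794.1,-9.3) 145.8x75.3 long-axis 18.8deg rgb [148 162 124]
blob 563 c=(626.6,-319.8) 123.0x56.5 long-axis -88.2deg rgb [213 168 116]
blob 597 c=(527.9,-322.7) 122.4x58.4 long-axis -86.8deg rgb [215 170 122]
blob 677 c=(427.0,347.6) 120.5x56.7 long-axis 20.9deg rgb [220 174 118]
blob 716 c=(436.9,9.3) 125.6x89.9 long-axis -1.9deg rgb [118 125 124]
dial c=(434.8,-9.2) 58.0x13.7 long-axis -24.9deg 76
```

Call:
send_rows([
  [0,0,-6,-0.6,3.8,0,8.5],
  [0,0,-6,-0.6,3.8,0,8.5],
  [0,0,-6,-0.6,3.8,0,8.5],
  [0,0,-6,-0.6,3.8,0,8.5],
  [0,0,-6,-0.6,3.8,0,8.5],
  [0,0,-6,-0.6,3.8,0,8.5],
  [0,0,-6,-0.6,3.8,0,8.5],
  [0,0,-6,-0.6,3.8,0,8.5],
  [0,0,-6,-0.6,3.8,0,8.5],
  [0,0,-6,-0.6,3.8,0,8.5],
  [0,0,-6,-0.6,3.8,0,8.5],
  [0,0,-5.4,-0.6,3.8,-2,8.5],
  [0,0,0,0,0,-3,8.5],
  [0,0,0,0,0,-3,8.5],
  [0,0,0,0,0,0,8.5],
  [0,0,0,0,0,0,8.5],
])

```text
time: 34.73
position: [0.4553, 0.3544, 0.191]
eef_rot: [179.9, 0.1, 21.0]
contact_force: [0.7, 0.3, 1.4]
width: 0.0847
finger_force: 0.0
```

Run:
```python
from st import *
w=env.grab_frame('wrist');np.savez('w7.npz',**w);C=wplane(w,None)[...,2];W=wplane(w,.044)
m=(np.hypot(W[...,0]-.427,W[...,1]-.347)<.09)&(C>.038)&(C<.05);m=big(m);print(rect(W[m]),m.sum())
```

```text
t 34.7333 pos [455.3 354.4 191. ] yaw 21.0 lampframe xy [-160.3  360. ] yaw rel ch -66.5 q [-66.  36.  32. 106. -25.  46. -90.] F [0.7 0.3 1.4] w 0.0847
c=(427.5,349.6) 120.7x56.3 long-axis 21.0deg 9300
```

Call:
send_rows([
  [0,0,0,0,0.5,-2,8.5],
  [0,0,0,0,0,-3,8.5],
  [0,0,0,0,0,-2.5,8.5],
  [0,0,0,0,0,-1.5,8.5],
  [0,0,0,0,0,-1,8.5],
  [0,0,0,0,0,0,8.5],
  [0,0,0,0,0,0,8.5],
  [0,0,0,0,0,0,4],
  [0,0,0,0,0,0,4],
  [0,0,0,0,0,0,4],
  [0,0,0,0,0,0,4],
  [0,0,0,0,0,0,4],
])

```text
time: 35.78
position: [0.4564, 0.3609, 0.0932]
eef_rot: [-179.9, -0.1, 21.1]
contact_force: [-1.3, -0.8, 8.5]
width: 0.055
finger_force: 53.0
```

Call:
send_rows([
  [0,0,0,0,0,2,4],
  [0,0,0,0,0,3,4],
  [0,0,0,0,0,3,4],
  [0,0,4.7,1.05,-1.75,2,4],
  [0,0,4.7,1.05,-1.75,0,4],
  [0,0,4.7,1.05,-1.75,0,4],
  [0,0,4.7,1.05,-1.75,0,4],
  [0,0,4.7,1.05,-1.75,0,4],
  [0,0,4.7,1.05,-1.75,0,4],
  [0,0,4.7,1.05,-1.75,0,4],
  [0,0,4.7,1.05,-1.75,0,4],
  [0,0,4.7,1.05,-1.75,0,4],
  [0,0,4.7,1.05,-1.75,0,4],
  [0,0,4.7,1.05,-1.75,0,4],
  [0,0,4.7,1.05,-1.75,0,4],
  [0,0,4.7,1.05,-1.75,0,4],
  [0,0,5.3,1.05,-1.75,-1,4],
  [0,0,0,0,0,-1,4],
  [0,0,0,0,0,0,4],
  [0,0,0,0,0,0,4],
])

```text
time: 37.45
position: [0.6019, 0.1157, 0.1713]
eef_rot: [-179.9, -0.0, 87.4]
contact_force: [-0.3, 0.9, -0.9]
width: 0.0551
finger_force: 53.7
```

```bash
python3 st.py
```

```text
t 37.45 pos [601.9 115.7 171.3] yaw 87.4 lampframe xy [ -3.4 128. ] yaw rel ch -0.1 q [-25.  37.  14. 100. -12.  44.  -7.] F [-0.3  0.9 -0.9] w 0.0551
```

Call:
send_rows([
  [0,0,0,0.15,0,-2,4],
  [0,0,0,0,0,-2,4],
  [0,0,0,0,0,-1,4],
  [0,0,0,0,0,-0.7,4],
  [0,0,0,0,0,-0.5,4],
  [0,0,0,0,0,-0.2,4],
  [0,0,0,0,0,0,4],
  [0,0,0,0,0,0,4],
])

```text
time: 38.12
position: [0.6045, 0.1155, 0.1083]
eef_rot: [179.9, -0.0, 87.4]
contact_force: [-0.1, -0.9, -0.7]
width: 0.055
finger_force: 53.9
```

```bash
python3 st.py
```

```text
t 38.1167 pos [604.5 115.5 108.3] yaw 87.4 lampframe xy [ -0.8 127.9] yaw rel ch -0.1 q [-24.  43.  13. 100. -14.  38.  -6.] F [-0.1 -0.9 -0.7] w 0.055
```

Call:
send_rows([
  [0,0,0,-0.1,0,-0.2,4],
  [0,0,0,-0.04,-1,0,4],
  [0,0,0,-0.04,-1,0,4],
  [0,0,0,-0.04,-1,0,4],
  [0,0,0,-0.05,-1,0,4],
  [0,0,0,-0.05,-1,0,4],
  [0,0,0,-0.05,-1,0,4],
  [0,0,0,-0.05,-1,0,4],
  [0,0,0,-0.04,-1,0,4],
  [0,0,0,0,-0.8,-0.1,4],
  [0,0,0,0,0,0,4],
  [0,0,0,0,0,0,4],
])

```text
time: 39.12
position: [0.6001, 0.0257, 0.1052]
eef_rot: [179.9, 0.1, 87.4]
contact_force: [-1.5, -3.8, 5.6]
width: 0.055
finger_force: 54.8
```

```bash
python3 st.py
```

```text
t 39.1167 pos [600.1  25.7 105.2] yaw 87.4 lampframe xy [-1.3 38. ] yaw rel ch -0.1 q [-16.  42.  12. 103. -13.  37.   2.] F [-1.5 -3.8  5.6] w 0.055
```

Call:
send_rows([
  [0,0,0,0,0,0,8.5],
  [0,0,0,0,0,0,8.5],
  [0,0,0,0,0,0,8.5],
  [0,0,0,0,0,2,8.5],
  [0,0,0,0,0,4,8.5],
  [0,0,0,0,0,4,8.5],
  [0,0,0,-0.14,-3,0,8.5],
  [0,0,0,-0.14,-3,0,8.5],
  [0,0,0,-0.08,-1.6,0,8.5],
  [0,0,0,0,0,0,8.5],
  [0,0,0,0,0,-3,8.5],
  [0,0,0,0,0,-3,8.5],
  [0,0,0,0,0,-2,8.5],
  [0,0,0,0,0,-1.4,8.5],
  [0,0,0,0,0,-0.5,8.5],
  [0,0,0,0,0,0,8.5],
  [0,0,0,0,0,0,8.5],
])

```text
time: 40.53
position: [0.5966, -0.0484, 0.1063]
eef_rot: [179.9, -0.0, 87.5]
contact_force: [0.9, -0.4, 1.0]
width: 0.0853
finger_force: 0.0
```

```bash
python3 st.py
```

```text
t 40.5333 pos [596.6 -48.4 106.3] yaw 87.5 lampframe xy [ -1.5 -36.2] yaw rel ch -0.0 q [ -9.  42.  12. 103. -14.  37.   9.] F [ 0.9 -0.4  1. ] w 0.0853
```

Call:
send_rows([
  [0,0,0,0,0,0,4],
  [0,0,0,0,0,0,4],
  [0,0,0,0,0,0,4],
  [0,0,0,0,0,0,4],
  [0,0,0,0,0,0,4],
  [0,0,0,-0.05,-1,0,4],
  [0,0,0,-0.05,-1,0,4],
  [0,0,0,-0.04,-1,0,4],
  [0,0,0,-0.05,-1,0,4],
  [0,0,0,-0.05,-1,0,4],
  [0,0,0,-0.04,-1,0,4],
  [0,0,0,-0.05,-1,0,4],
  [0,0,0,-0.05,-1,0,4],
  [0,0,0,-0.04,-1,0,4],
  [0,0,0,-0.05,-1,0,4],
  [0,0,0,-0.05,-1,0,4],
  [0,0,0,0,0,0,4],
  [0,0,0,0,0,0,4],
])

```text
time: 42.03
position: [0.5916, -0.1606, 0.1071]
eef_rot: [179.8, 0.1, 87.4]
contact_force: [0.7, -2.5, 6.0]
width: 0.0547
finger_force: 54.5
```

Call:
send_rows([
  [0,0,0,0,0,0,8.5],
  [0,0,0,0,0,0,8.5],
  [0,0,0,0,0,0,8.5],
  [0,0,0,0.09,2,0,8.5],
  [0,0,0,0.09,2,0,8.5],
  [0,0,0,0,0,0,8.5],
  [0,0,0,0,0,0,4],
  [0,0,0,0,0,0,4],
  [0,0,0,0,0,0,4],
  [0,0,0,0,0,0,4],
  [0,0,0,0,0,0,4],
])

```text
time: 42.95
position: [0.5926, -0.1199, 0.1059]
eef_rot: [180.0, 0.0, 87.4]
contact_force: [-0.1, -0.7, 3.6]
width: 0.0548
finger_force: 54.2
```

Run:
```python
from st import *
f=env.grab_frame('top');boxes(f);dial(f)
```

```text
t 42.95 pos [ 592.6 -119.9  105.9] yaw 87.4 lampframe xy [  -2.4 -107.8] yaw rel ch -0.1 q [ -2.  42.  12. 102. -13.  37.  16.] F [-0.1 -0.7  3.6] w 0.0548
blob 445 c=(793.9,-10.0) 145.5x75.6 long-axis 19.8deg rgb [151 161 102]
blob 584 c=(626.6,-319.7) 123.2x56.5 long-axis -88.2deg rgb [212 166 115]
blob 614 c=(528.2,-322.6) 122.6x58.2 long-axis -86.6deg rgb [213 167 122]
dial c=(0.0,0.0) 0.0x0.0 long-axis 0.0deg 0
```

Call:
send_rows([
  [0,0,0,0,0,2,4],
  [0,0,0,0,0,3,4],
  [0,0,0,0,0,3,4],
  [0,0,1,-2,-2.5,0,4],
  [0,0,1,-2,-2.5,0,4],
  [0,0,1,-2,-2.5,0,4],
  [0,0,1,-2,-2.5,0,4],
  [0,0,1,-2,-2.5,0,4],
  [0,0,0,-2,-2.5,0,4],
  [0,0,0,-2,-2.5,0,4],
  [0,0,0,-2,-2.5,0,4],
  [0,0,0,-0.5,-1.1,0,4],
  [0,0,0,0,0,0,4],
  [0,0,0,0,0,-2,4],
  [0,0,0,0,0,-2,4],
  [0,0,0,0,0,-2,4],
  [0,0,0,0,0,0,4],
  [0,0,0,0,0,0,4],
])

```text
time: 44.5
position: [0.4276, -0.3284, 0.1248]
eef_rot: [-179.9, -0.1, 92.5]
contact_force: [0.1, -0.7, -0.3]
width: 0.0548
finger_force: 61.8
```

Call:
send_rows([
  [0,0,0,0,-0.3,-1,4],
  [0,0,0,0,0,-1,4],
  [0,0,0,0,0,-0.4,4],
  [0,0,0,0,0,0,4],
  [0,0,0,0,0,0,4],
  [0,0,0,0,0,0,7.2],
  [0,0,0,0,0,0,7.2],
  [0,0,0,0,0,0,7.2],
  [0,0,0,0,0,0,7.2],
  [0,0,0,0,0,2,7.2],
  [0,0,0,0,0,4,7.2],
  [0,0,0,0,0,4,8.5],
  [0,0,0,0,0,4,8.5],
  [0,0,-7,1,4,3,8.5],
  [0,0,-7,1,4,0,8.5],
  [0,0,-7,1,4,0,8.5],
  [0,0,-7,0,4,0,8.5],
  [0,0,-7,0,4,0,8.5],
  [0,0,-7,0,4,0,8.5],
])

```text
time: 46.08
position: [0.4547, -0.1152, 0.2663]
eef_rot: [180.0, -0.0, 53.2]
contact_force: [1.0, 0.0, -1.1]
width: 0.0851
finger_force: 0.0
```

Run:
```python
from st import *
f=env.grab_frame('top');boxes(f);dial(f);C=cloud(f)
cv2.imwrite('pics/t4.png',cv2.resize(f['img'][120:260,220:420,::-1],(800,560),interpolation=cv2.INTER_CUBIC))
```

```text
t 46.0833 pos [ 454.7 -115.2  266.3] yaw 53.2 lampframe xy [-140.3 -109.1] yaw rel ch -34.3 q [ -9.  17.  21. 118.  -8.  47. -20.] F [ 1.   0.  -1.1] w 0.0851
blob 502 c=(792.6,-10.1) 148.5x76.2 long-axis 19.3deg rgb [156 161 112]
blob 559 c=(626.6,-319.7) 123.3x56.5 long-axis -88.2deg rgb [209 163 113]
blob 601 c=(526.7,-323.3) 122.0x58.3 long-axis -88.2deg rgb [211 166 118]
blob 607 c=(427.6,-330.8) 122.2x56.9 long-axis -88.3deg rgb [218 171 116]
dial c=(434.8,-9.2) 58.0x13.7 long-axis -24.9deg 78
```

View pics/t4.png

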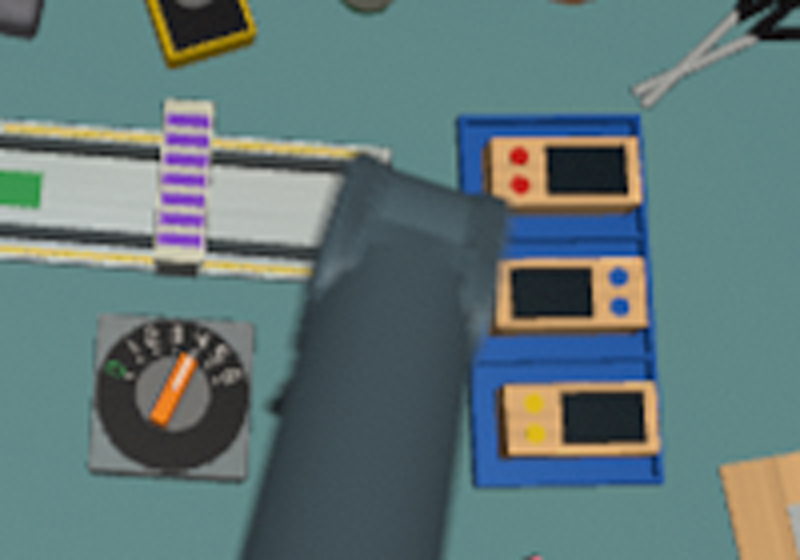

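All three boxes sit in their own pockets, red at (565,172), blue at (572,293) and yellow at (580,418), and the dial is still on 4. I'll go to the dial and check box heights on the way.

Call:
send_rows([
  [0,0,-6.5,-0.6,3,0,5],
  [0,0,-6.5,-0.6,3,0,5],
  [0,0,-6.5,-0.6,3,0,5],
  [0,0,-6.5,0,1.4,0,5],
  [0,0,-6.5,0,0,0,5],
  [0,0,-6.5,0,0,0,5],
  [0,0,-6.5,0,0,0,5],
  [0,0,-6.5,0,0,0,5],
  [0,0,-6.5,0,0,0,5],
  [0,0,-6.5,0,0,0,5],
  [0,0,-6.5,0,0,0,5],
  [0,0,-6.5,0,0,0,5],
  [0,0,0,0,0,0,5],
  [0,0,0,0,0,0,5],
])

```text
time: 47.3
position: [0.4371, -0.0135, 0.2661]
eef_rot: [-180.0, -0.0, -24.2]
contact_force: [-0.7, -0.2, -0.1]
width: 0.0495
finger_force: 0.0
```

Run:
```python
from st import *
f=env.grab_frame('top');C=cloud(f)
for x,y in((626,-320),(527,-323),(428,-331)):
    m=(abs(C[...,0]*1000-x)<22)&(abs(C[...,1]*1000-y)<52)&(C[...,2]>.03);p=C[m];k=np.linalg.lstsq(np.c_[p[:,:2],np.ones(len(p))],p[:,2],rcond=None)[0];print(np.median(p[:,2]).round(4),k[:2].round(3))
w=env.grab_frame('wrist');C=wplane(w,None);W=wplane(w,.085);h=hsv(w)
m=(C[...,2]>.075)&(C[...,2]<.095)&(np.hypot(W[...,0]-.4365,W[...,1]+.007)<.033);print(rect(W[m]))
```

```text
t 47.3 pos [437.1 -13.5 266.1] yaw -24.2 lampframe xy [-162.4   -8.3] yaw rel ch -111.7 q [ -33.   14.   33.  122.  -11.   46. -107.] F [-0.7 -0.2 -0.1] w 0.0495
0.0495 [ 0.027 -0.008]
0.0495 [0.01  0.005]
0.0497 [ 0.017 -0.008]
c=(437.1,-8.2) 56.5x13.5 long-axis -25.0deg
```

Call:
send_rows([
  [0,0,-0.6,0,0.6,-1,5],
  [0,0,0,0,0,-3,5],
  [0,0,0,0,0,-3,5],
  [0,0,0,0,0,-3,5],
  [0,0,0,0,0,-2,5],
  [0,0,0,0,0,-1,5],
  [0,0,0,0,0,0,5],
  [0,0,0,0,0,0,0],
  [0,0,0,0,0,0,0],
  [0,0,0,0,0,0,0],
  [0,0,0,0,0,0,0],
  [0,0,0,0,0,0,0],
  [0,0,0,0,0,0,0],
], grip_force=60)

```text
time: 48.48
position: [0.4374, -0.0085, 0.1373]
eef_rot: [-180.0, -0.1, -25.1]
contact_force: [-2.3, -4.7, 6.7]
width: 0.0126
finger_force: 58.9
```

Call:
send_rows([
  [0,0,4.5,0,0,0,0],
  [0,0,4.5,0,0,0,0],
  [0,0,4.5,0,0,0,0],
  [0,0,4.5,0,0,0,0],
  [0,0,4.5,0,0,0,0],
  [0,0,4.5,0,0,0,0],
  [0,0,4.5,0,0,0,0],
  [0,0,4.5,0,0,0,0],
  [0,0,4.5,0,0,0,0],
  [0,0,4.5,0,0,0,0],
  [0,0,4.5,0,0,0,0],
  [0,0,4.5,0,0,0,0],
  [0,0,4.5,0,0,0,0],
  [0,0,4.5,0,0,0,0],
  [0,0,4.5,0,0,0,0],
  [0,0,4.5,0,0,0,0],
  [0,0,4.5,0,0,0,0],
  [0,0,4.5,0,0,0,0],
  [0,0,4.5,0,0,0,0],
  [0,0,4.5,0,0,0,0],
])

```text
time: 50.15
position: [0.4368, -0.0069, 0.1373]
eef_rot: [-180.0, -0.0, 65.2]
contact_force: [-4.9, 1.6, 10.6]
width: 0.0129
finger_force: 59.4
```

Call:
send_rows([
  [0,0,0.7,0,0,0,0],
  [0,0,0,0,0,0,0],
  [0,0,0,0,0,0,5],
  [0,0,0,0,0,0,5],
  [0,0,0,0,0,0,5],
  [0,0,0,0,0,0,5],
  [0,0,0,0,0,3,5],
  [0,0,0,0,0,4,5],
  [0,0,0,0,0,4,5],
  [0,0,0,0,0,4,8.5],
  [0,0,0,0,4,0,8.5],
  [0,0,0,0,4,0,8.5],
  [0,0,0,0,4,0,8.5],
  [0,0,0,0,0,0,8.5],
  [0,0,0,0,0,0,8.5],
])

```text
time: 51.4
position: [0.4368, 0.1146, 0.2861]
eef_rot: [180.0, -0.0, 65.9]
contact_force: [0.5, -0.7, -0.4]
width: 0.0851
finger_force: 0.0
```

Run:
```python
from st import *
f=env.grab_frame('top');boxes(f);dial(f)
w=env.grab_frame('wrist');C=wplane(w,None);W=wplane(w,.085)
m=(C[...,2]>.075)&(C[...,2]<.095)&(np.hypot(W[...,0]-.4365,W[...,1]+.007)<.033);print(rect(W[m]))
cv2.imwrite('pics/t5.png',cv2.resize(f['img'][70:260,160:420,::-1],(780,570),interpolation=cv2.INTER_CUBIC))
```

```text
t 51.4 pos [436.8 114.6 286.1] yaw 65.9 lampframe xy [-168.3  119.7] yaw rel ch -21.6 q [-16.  13.  -5. 118.   1.  49. -46.] F [ 0.5 -0.7 -0.4] w 0.0851
blob 472 c=(792.4,-9.7) 146.8x76.0 long-axis 19.9deg rgb [146 160 130]
blob 580 c=(626.7,-320.5) 121.2x56.5 long-axis -88.2deg rgb [210 164 113]
blob 596 c=(528.2,-322.6) 123.2x55.1 long-axis -88.2deg rgb [213 167 120]
blob 600 c=(427.5,-330.4) 123.0x56.9 long-axis -88.3deg rgb [218 171 116]
dial c=(433.9,-9.4) 56.2x15.2 long-axis 64.9deg 82
c=(436.3,-4.3) 60.6x16.0 long-axis 67.3deg
```

View pics/t5.png

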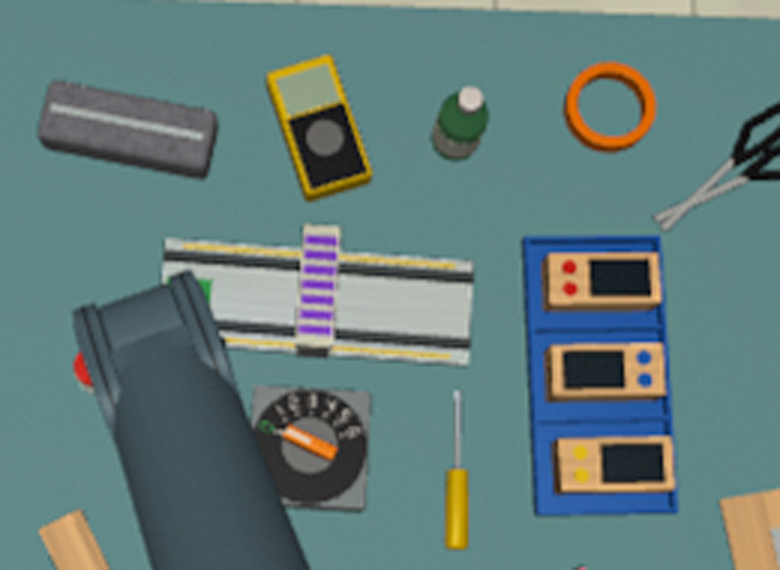

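The dial bar reads 65–67°, and digit 0 is at 66.8°. The three boxes lie flat in their pockets at (603,280), (607,370) and (615,463), and the bystanders haven't moved. Handing in.

```bash
python3 -c "
from cell import env
print(env.job_done())"
```

```text
the job is handed in; nothing more can be done
None
```

All three plywood boxes went under the lamp with the dial on 4 and now lie flat, window up, each in its own tray pocket; the dial is back at 0, the bystanders are where they were, and the job is handed in at about 51 s of robot time (no verdict came back).

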